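# Peel the top tray off a clinging stack and hold it over the turntable

## Robot

A 6-joint arm with a two-finger parallel gripper is mounted at the origin on the work surface. World frame = base frame: x ahead of the robot, y to its left, z up, the work surface at z = 0. Lengths are in m, angles in rad, forces in N, time in s.
With the tool pointing down it reaches from about 0.225 to 0.875 m from the base axis. Payload 3.4 kg.
Tool frame: the origin (TCP) lies on the centre line of the jaws, within the pads' length; the fingertips stand 22 mm ahead of it and the grasp point (between the pads) lies 3 mm ahead of it; z points along the fingers, y is the line along which they close (so a half turn about z gives the same grasp; the last joint's range is limited). The gripper opens to 85 mm and grips with 20 to 120 N. Pads are 22 mm wide; open, the fingers measure 114 mm over their backs; the gripper's body (76 mm by 85 mm) begins 54 mm behind the grasp point. The pads swing forward as they close: fully open they stand 13 mm farther back than shut.
Start: joints at [-1.26, 0.276, 1.505, -0, 1.361, -0.121], TCP at [0.241, -0.522, 0.253] pointing down, gripper open.
Joint ranges: [-2.89, 2.89], [-0.75, 2.08], [0.22, 2.7], [-1.18, 4.32], [0.11, 2.71], [-2.7, 2.7]. Speed limits (rad/s): [2.57, 2.57, 3.14, 3.14, 3.14, 3.14].

## Interface

Orientations are given as a unit quaternion [w, x, y, z].
In Python, from rig import manip, imaging, workorder, probe_bus gives the robot as it stands (manip), with the cameras (imaging), the job (workorder) and the readings (probe_bus).
- The arm moves only by the tool steer_hand, called after "Request:" as a command line: name --argument value ..., lists and objects as JSON in quotes. Schema: {"type":"object","properties":{"offsets":{"type":"array","items":{"type":"object","properties":{"x":{"type":"number"},"y":{"type":"number"},"z":{"type":"number"},"turn":{"type":"number"}},"additionalProperties":false},"minItems":1,"maxItems":5},"jaw":{"type":"number"},"squeeze":{"type":"number"},"only":{"type":"string"},"quiet":{"type":"boolean"},"lines":{"type":"string"}},"required":["offsets"],"additionalProperties":false}. offsets is a list of rows, 1 to 5 of them, each an object with the fields x, y, z (the shift in m), turn (a turn about the tool's z in rad); a field left out counts as zero; each row shifts and turns the commanded pose from where the row before left it, along the tool's axes as they then stand; what a row does not reach is not made up. A row lasts 1/12 s, in which the tool goes at most 0.0417 m and 0.125 rad, less where a joint would pass 70% of its speed; a pose out of reach is approached as far as the arm can. jaw is the finger opening in m, set as the call begins (left out keeps the last). The fingers move at their own pace and stop on an object; squeeze is the grip in N (left out, the last holds). Time passes only in rows, so rows that do not move let the fingers close. The tool returns the time, the measured TCP pose, the force, the opening and the grip force at its end. only (a regular expression) keeps the lines of the reply that match it, lines (a string "A,B") keeps lines A to B, and quiet returns only ok. Input that does not fit is refused with a message, and nothing moves.
- probe_bus.get_state(): the state, without advancing time (a new reading comes with each control period).
- imaging.get_image(name): name is "side" or "top"; returns a dict with "img" (384x512x3 uint8, red, green, blue), "camera_matrix" (3x3 intrinsics, pixels), "T" (4x4, takes a point from camera to world coordinates). Camera axes: x right, y down, z forward; pixel columns grow to the right and rows downward; lengths in m; the calibration is good to about 2 mm. A picture is of the moment at which its call begins. There is no depth.
- workorder.sign_off(): hands the job in; it is judged then, once.
The state is a dict: "clock": time; "qpos": joint angles; "qd": joint speeds; "effort": joint torques, N m; "position": TCP position; "ee_rot": TCP orientation; "contact_force": force on the tool from outside, world axes, zero at the start; "moment": the same for the moment, N m; "width": finger opening in m; "gripper_force": force on a finger pad.
Only numpy, scipy, OpenCV 4.12 (cv2) and the standard library are available. Lean on these libraries where they do the work, as an engineer would, in place of code of your own. Each camera call takes 0.05 s, during which the arm holds its last target. There are 200 camera calls.

## Task

Press the sprung lever beside the stack of plywood trays down to its stop and let go so that it springs back by itself, which cracks the corner of the top tray loose. Then take the top tray by its upright grip lug and peel it off corner first, with the opposite corner still down in the stack as the lug comes up, leaving the other trays where they are. Finish while holding the tray in the gripper, still and level, right way up, about 10 cm above the middle of the round turntable; do not put it down, and leave the jar and the mallet alone.

Things in the scene. Friction and masses are not known exactly. Their poses are not given: they have to be found in the camera images.
- cradle: Fixed plywood board with the stack of three nested trays (bottom one screwed down) and the lever. Origin on the bench under the stack's centre; x runs along a diagonal of the square trays, away from the lug corner; z up. The top tray starts with axes parallel to the cradle's, its origin 52 mm above. The lever stands on the -y side of the lug corner.
- tray_top: Top tray, loose, the one to take: square formed plywood, 150 mm over the rim, 40 mm high, 0.10 to 0.18 kg. Origin at the centre, level with the underside of its four 12 mm high feet; x, y along the diagonals: rim corners 106 mm out on each. Feet 16 mm square, 60 mm out on each; lifted by the lug it turns about the far foot's outer lower edge (x 68, z 0 mm).
- lug (a point): Middle of the top tray's grip lug: an upright fin 34 mm long (x), 12 mm thick (y), z 40 to 68 mm in the tray, centre at x = -132, z = 54 mm, on a 30 mm wide ear (z 34 to 40, out to x = -150 mm) at the -x rim corner. Take it from above, fingers on its two y faces.
- far_corner (a point): Rim corner of the top tray across from the lug (x = 106, z = 40 mm in the tray)
- tray_mid: Second tray, same make and origin, loose but clipped more firmly below; it stays. Turned a quarter turn: its own lug is at the cradle's +y corner, 16 mm lower. Spring clips on its floor grip the top tray's feet over their lowest 9 mm, so the top tray clings: lifting its lug takes about 10 N, less once the lever has cracked it. About 4 mm of play beside the walls.
- mid_far (a point): Rim corner of the second tray directly below the far corner of the top tray, 16 mm under it at the start
- lever (a joint): Sprung steel lever, 0 at rest to 0.30 rad at its stop; positive as its pad goes down and its toe lifts the lug's ear by about 8 to 10 mm, where the corner stays; springs back to 0 when let go. Full press takes about 7 N at the pad. The hinge lies along the cradle's x axis at x = -138, y = -50, z = 70 mm in the cradle
- lever_pad (a point): Centre of the top face of the lever's black press pad, 40 mm (x) by 36 mm (y), at the lever's outer end, 112 mm from the hinge in -y and 91 mm above the bench at rest; it goes down 33 mm to the stop
- turntable: Fixed round plywood finishing turntable, 180 mm across, top 36 mm above the bench; origin at the centre of its underside on the bench
- jar: Bystander: amber glass jar, 68 mm across, 100 mm high, origin under its centre
- mallet: Bystander: wooden mallet lying flat, 230 mm long along x, head 65 by 110 by 64 mm high at +x, origin underneath between head and handle

How it is judged:
On the way, in this order (a step that is already met when the one before it is completed fails the run):
1. the lever is pressed to its stop (value of joint lever above 0.26 rad), for 0.05 s.
2. the lever is let go and has sprung back (value of joint lever below 0.06 rad and contact force between the fingers and anything else below 0.3 N), for 0.1 s.
3. the fingers hold the top tray with its lug corner raised by more than 25 mm while the opposite corner is still down in the stack (contact force between the fingers and tray_top above 1 N and z of lug in the frame of tray_mid above 0.095 m and z of far_corner in the frame of tray_mid below 0.064 m and distance between far_corner and mid_far below 0.03 m), for 0.05 s.
At the end, for the whole second after the job is handed in: Fingers hold the top tray still, right way up, level within 17 deg, centre within 45 mm of the turntable's centre seen from above, feet 85 to 220 mm above the bench, touching nothing else; second tray within 10 mm of its start; lever back at rest (under 0.06 rad) (contact force between the fingers and tray_top above 1 N and horizontal distance between tray_top and turntable below 0.045 m and height (world z) of tray_top between 0.085 and 0.22 m and angle between tray_top's own z axis and vertical below 0.3 rad and contact force between tray_top and turntable below 0.05 N and linear speed of tray_top below 0.03 m/s and angular speed of tray_top below 0.2 rad/s and distance of tray_mid from where it was at the start of the episode below 0.01 m and value of joint lever below 0.06 rad); the arm keeps its last pose, push and grip.
It fails at once if the second tray is pulled out of place by more than 20 mm (distance of tray_mid from where it was at the start of the episode above 0.02 m).
It fails at once if the jar or the mallet is shifted by more than 30 mm (distance of any of jar, mallet from where it was at the start of the episode above 0.03 m).
It also fails if it takes over 51 s, if anything falls off the work surface, if the arm or the gripper's body presses on something with over 40 N, if the wrist force passes 120 N, or if a joint passes its speed limit or range.

## Working session

There is one attempt and no reset: what is moved stays moved. The work goes in short steps, Python scripts to look and compute and a tool call to move; the robot and the scene stay as the last step left them, time stands still between calls to the robot, and variables do not carry over. Pictures are saved under pics/ and viewed, at most 10 in all, crops included, and the job is handed in when it is done.

```bash
ls; mkdir -p pics; python3 - <<'E'
from rig import manip, imaging, workorder, probe_bus
import cv2,numpy as np
s=probe_bus.get_state();print(s)
for n in("side","top"):
    d=imaging.get_image(n);cv2.imwrite(f"pics/{n}0.png",d["img"][:,:,::-1]);print(n,d["camera_matrix"].round(1).tolist(),d["T"].round(4).tolist())
E
```

```text
pics
rig.py
{'clock': 0.0, 'qpos': array([-1.25997161e+00,  2.76601258e-01,  1.50617227e+00, -1.73113453e-05,
        1.36069379e+00, -1.20974754e-01]), 'qd': array([ 0.00022271, -0.00158736,  0.00010119, -0.00055106,  0.0022073 ,
        0.0004791 ]), 'effort': array([ 2.20630704e-03, -4.16773975e+01, -2.45805842e+01,  6.57841201e-05,
        1.09090985e-02, -2.37840254e-05]), 'position': array([ 0.24048805, -0.52173689,  0.25242051]), 'ee_rot': array([-9.32306022e-04,  9.76783225e-01,  2.14228038e-01, -9.72678167e-05]), 'contact_force': array([-0.19399156,  0.12232277, -0.47879433]), 'moment': array([0.0070806 , 0.01631898, 0.05121849]), 'gripper_force': 0.0, 'width': 0.08544877412899464}
side [[399.3, 0.0, 247.7], [0.0, 399.3, 185.6], [0.0, 0.0, 1.0]] [[-0.7563, -0.5103, 0.4095, 0.1813], [-0.6543, 0.5904, -0.4726, 0.5354], [-0.0007, -0.6253, -0.7804, 0.8984], [0.0, 0.0, 0.0, 1.0]]
top [[382.6, 0.0, 260.4], [0.0, 382.6, 190.3], [0.0, 0.0, 1.0]] [[-0.0244, -0.9895, 0.1427, 0.4643], [-0.9997, 0.0242, -0.0032, 0.0747], [-0.0003, -0.1427, -0.9898, 1.0296], [0.0, 0.0, 0.0, 1.0]]
```

View pics/side0.png

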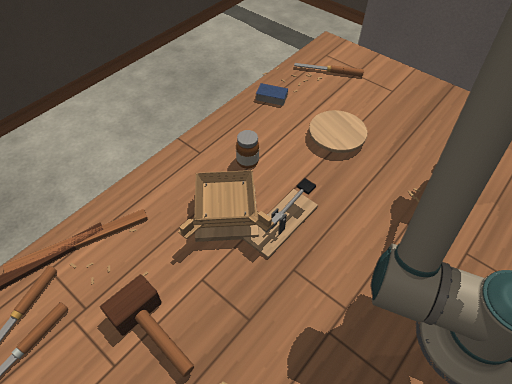

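View pics/top0.png

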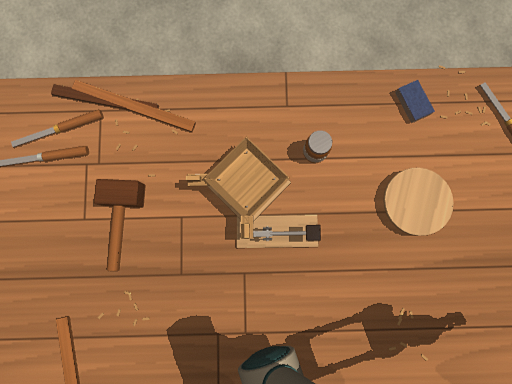

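The side view shows the stack at (225,200), pad at (306,186), jar at (247,148) and turntable at (338,132). In the top view the stack is at (247,178), the top lug at (245,230), the pad at (313,232), the turntable at (419,201), the jar at (319,145), and the mid lug at (190,181). Next I enlarge the crops.

```bash
python3 - <<'E'
import cv2,numpy as np
a=cv2.imread("pics/side0.png")[160:260,175:325];b=cv2.imread("pics/top0.png")[130:255,175:330]
cv2.imwrite("pics/side0c.png",cv2.resize(a,None,fx=5,fy=5,interpolation=cv2.INTER_CUBIC))
cv2.imwrite("pics/top0c.png",cv2.resize(b,None,fx=4.8,fy=4.8,interpolation=cv2.INTER_CUBIC))
E
```

```text
(no output)
```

View pics/side0c.png

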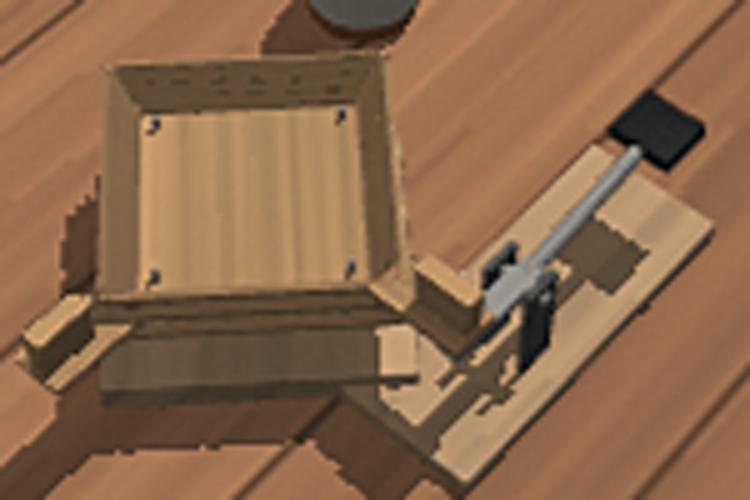

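View pics/top0c.png

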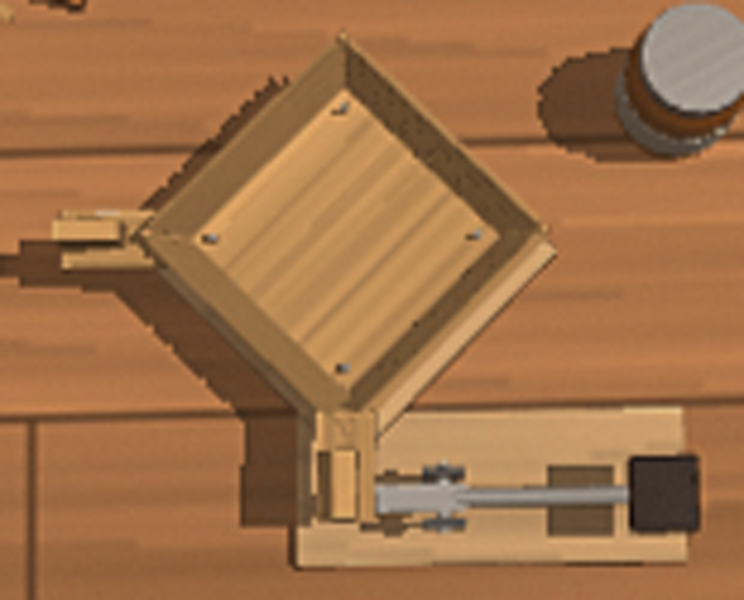

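The side crop shows top lug top face centred at (450,279), the pad at (658,124), and rim corners at (108,68), (385,57), (400,292) and (95,297). The top crop shows lug top face at (344,485), the pad at (664,493), and rim corners at (343,40), (140,232) and (545,232). I triangulate these.

```bash
cat > h.py <<'E'
import numpy as np,cv2
C={"side":(np.array([[399.3,0,247.7],[0,399.3,185.6],[0,0,1]]),np.array([[-0.7563,-0.5103,0.4095,0.1813],[-0.6543,0.5904,-0.4726,0.5354],[-0.0007,-0.6253,-0.7804,0.8984],[0,0,0,1]])),
"top":(np.array([[382.6,0,260.4],[0,382.6,190.3],[0,0,1]]),np.array([[-0.0244,-0.9895,0.1427,0.4643],[-0.9997,0.0242,-0.0032,0.0747],[-0.0003,-0.1427,-0.9898,1.0296],[0,0,0,1]]))}
def ray(n,p):
    K,T=C[n];d=T[:3,:3]@np.linalg.solve(K,[p[0],p[1],1]);return T[:3,3],d/np.linalg.norm(d)
def plane(n,p,z):
    o,d=ray(n,p);return o+d*(z-o[2])/d[2]
def tri(ps,pt):
    P=[C[n][0]@np.linalg.inv(C[n][1])[:3] for n in("side","top")]
    x=cv2.triangulatePoints(P[0],P[1],np.array(ps,float),np.array(pt,float)).ravel();x=x[:3]/x[3]
    res=[np.linalg.norm((lambda q:q[:2]/q[2])(Pi@np.r_[x,1])-p) for Pi,p in zip(P,(ps,pt))]
    return x,np.round(res,2)
def proj(n,X):
    K,T=C[n];q=K@(np.linalg.inv(T)[:3]@np.r_[X,1]);return q[:2]/q[2]
E
python3 - <<'E'
from h import *
S=lambda u,v:((u+.5)/5-.5+175,(v+.5)/5-.5+160)
T=lambda u,v:((u+.5)/4.8-.5+175,(v+.5)/4.8-.5+130)
for n,s,t,z in[("far",S(108,68),T(343,40),.092),("+y",S(95,297),T(140,232),.092),("-y",S(385,57),T(545,232),.092),("lugtop",S(450,279),T(344,485),.12),("pad",S(658,124),T(664,493),.091)]:
    x,r=tri(s,t);print(n,x.round(4),r,plane("side",s,z).round(4),plane("top",t,z).round(4))
for n,(x0,x1,y0,y1)in{"side":(300,375,100,160),"top":(375,465,155,245)}.items():
    im=cv2.imread(f"pics/{n}0.png");h=cv2.cvtColor(im,cv2.COLOR_BGR2HSV)[y0:y1,x0:x1]
    m=((h[...,0]>12)&(h[...,1]<125)&(h[...,2]>165)).astype(np.uint8)
    m=cv2.morphologyEx(m,cv2.MORPH_OPEN,np.ones((3,3)))
    c=max(cv2.findContours(m,0,1)[0],key=cv2.contourArea);e=cv2.fitEllipse(cv2.convexHull(c));p=np.array(e[0])+(x0,y0)
    print("tt",n,p,e[1],cv2.contourArea(c),plane(n,p,.036).round(4))
    # pad
    x0,x1,y0,y1=(290,322,170,200) if n=="side" else (300,325,220,245)
    m=(im[y0:y1,x0:x1].max(2)<50).astype(np.uint8);c=max(cv2.findContours(m,0,1)[0],key=cv2.contourArea);M=cv2.boundingRect(c);print("pad",M[0]+x0,M[1]+y0,M[2:])
E
```

```text
far [0.7341 0.1049 0.0932] [0.21 0.24] [0.7355 0.1045 0.092 ] [0.7339 0.1046 0.092 ]
+y [0.6342 0.2118 0.0939] [0.25 0.27] [0.6358 0.2114 0.092 ] [0.634  0.2117 0.092 ]
-y [0.6292 0.0021 0.0915] [0.11 0.13] [0.6292 0.0025 0.092 ] [0.6288 0.0019 0.092 ]
lugtop [0.4997 0.1074 0.1225] [0.01 0.01] [0.5007 0.106  0.12  ] [0.4998 0.1075 0.12  ]
pad [ 0.4923 -0.054   0.0932] [0.24 0.28] [ 0.4926 -0.0559  0.091 ] [ 0.493  -0.0539  0.091 ]
tt side [338.02246094 129.40087318] (38.91990280151367, 58.026432037353516) 1718.5 [ 0.5676 -0.3409  0.036 ]
pad 297 178 (19, 16)
tt top [418.73623657 201.15683365] (65.20130920410156, 69.70792388916016) 3494.5 [ 0.5688 -0.3414  0.036 ]
pad 306 234 (1, 6)
```

Measurements agree with the sizes given: stack centre ≈(0.630,0.107) with yaw ≈-0.015, lug ≈(0.499,0.108), pad ≈(0.491,-0.054,0.092), and turntable (0.568,-0.341). I align the tool with the cradle first and close the fingers.

Request:
steer_hand --offsets '[{"turn": 0.112}, {"turn": 0.112}, {"turn": 0.112}, {"turn": 0.112}, {}]' --jaw 0 --squeeze 30

```text
clock: 0.52
position: [0.2406, -0.522, 0.2528]
ee_rot: [-0.0, 1.0, -0.009, -0.0]
contact_force: [0.4, -0.4, 0.7]
width: 0.0257
gripper_force: 0.0
```

Request:
steer_hand --offsets '[{"x": 0.0186, "y": -0.0363}, {"x": 0.0186, "y": -0.0363}, {"x": 0.0186, "y": -0.0363}, {"x": 0.0186, "y": -0.0363}, {"x": 0.0186, "y": -0.0363}]'

```text
clock: 0.93
position: [0.3369, -0.3405, 0.2531]
ee_rot: [-0.0, 1.0, -0.007, -0.0]
contact_force: [0.8, -1.0, -0.5]
width: -0.0
gripper_force: 0.0
```

Request:
steer_hand --offsets '[{"x": 0.0186, "y": -0.0363}, {"x": 0.0186, "y": -0.0363}, {"x": 0.0186, "y": -0.0363}, {"x": 0.0186, "y": -0.0363}, {"x": 0.0186, "y": -0.0363}]'

```text
clock: 1.35
position: [0.4328, -0.1604, 0.2533]
ee_rot: [0.0, 1.0, -0.007, 0.0]
contact_force: [0.9, -0.8, -1.0]
width: 0.0001
gripper_force: 0.0
```

Request:
steer_hand --offsets '[{"x": 0.0186, "y": -0.0363}, {"x": 0.0186, "y": -0.0363}, {"x": 0.0186, "y": -0.0363}, {}, {}]'

```text
clock: 1.77
position: [0.4905, -0.0524, 0.2529]
ee_rot: [0.0, 1.0, -0.004, -0.0]
contact_force: [-0.4, -0.1, -0.6]
width: -0.0001
gripper_force: 0.0
```

Now down to tip z ≈ 0.105 (TCP 0.127).

Request:
steer_hand --offsets '[{"y": 0.001, "z": 0.035}, {"z": 0.035}, {"z": 0.035}, {"z": 0.021}, {}]'

```text
clock: 2.18
position: [0.4856, -0.056, 0.123]
ee_rot: [-0.001, 1.0, -0.008, -0.005]
contact_force: [-0.8, -0.1, 0.0]
width: -0.0001
gripper_force: 0.0
```

```bash
python3 - <<'E'
from rig import manip, imaging, workorder, probe_bus
import cv2
s=probe_bus.get_state();print(s["position"],s["contact_force"])
a=imaging.get_image("side")["img"][120:240,190:350,::-1];b=imaging.get_image("top")["img"][150:270,200:360,::-1]
cv2.imwrite("pics/p1.png",cv2.resize(cv2.hconcat([a,b]),None,fx=2.5,fy=2.5,interpolation=cv2.INTER_CUBIC))
E
```

```text
[ 0.48564861 -0.05596992  0.12297486] [-0.84380376 -0.13380404  0.03901594]
```

View pics/p1.png

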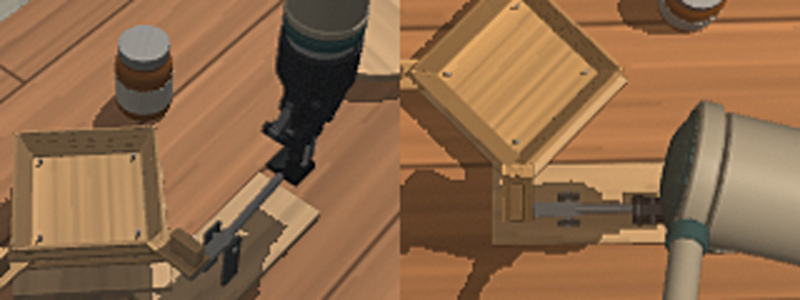

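Fingertips stand right over the pad (side panel about (295,160)), clear of the lug. I press in steps.

Request:
steer_hand --offsets '[{"x": 0.004}, {"z": 0.01}, {"z": 0.01}, {"z": 0.01}, {}]'

```text
clock: 2.7
position: [0.496, -0.0566, 0.0978]
ee_rot: [0.001, 1.0, -0.008, 0.002]
contact_force: [1.2, -2.0, 3.0]
width: -0.0
gripper_force: 2.0
```

Request:
steer_hand --offsets '[{"z": 0.004}, {"z": 0.004}, {"z": 0.004}, {"z": 0.003}, {}]'

```text
clock: 3.12
position: [0.496, -0.0565, 0.084]
ee_rot: [0.001, 1.0, -0.008, 0.002]
contact_force: [-0.7, -2.1, 6.0]
width: -0.0002
gripper_force: 3.3
```

Request:
steer_hand --offsets '[{"z": 0.003}, {"z": 0.003}, {"z": 0.002}, {}, {}]'

```text
clock: 3.53
position: [0.4961, -0.0561, 0.0787]
ee_rot: [0.001, 1.0, -0.008, 0.003]
contact_force: [-5.4, -0.1, 25.0]
width: 0.0004
gripper_force: 11.7
```

At the stop (25 N, well above the 7 N spring). I let go.

Request:
steer_hand --offsets '[{"z": -0.02}, {"z": -0.03}, {"z": -0.03}, {"z": -0.03}, {}]'

```text
clock: 3.95
position: [0.4978, -0.0561, 0.191]
ee_rot: [0.001, 1.0, -0.008, 0.006]
contact_force: [0.9, -0.0, 0.5]
width: -0.0002
gripper_force: 0.0
```

Request:
steer_hand --offsets '[{}, {}, {}]' --jaw 0.04

```text
clock: 4.2
position: [0.4931, -0.0551, 0.1834]
ee_rot: [-0.0, 1.0, -0.008, -0.001]
contact_force: [-0.1, 0.5, -0.0]
width: 0.0359
gripper_force: 0.0
```

```bash
python3 - <<'E'
from rig import manip, imaging, workorder, probe_bus
import cv2
s=probe_bus.get_state();print(s["position"],s["contact_force"])
a=imaging.get_image("side")["img"][:,:,::-1];b=imaging.get_image("top")["img"][:,:,::-1]
cv2.imwrite("pics/s2.png",a);cv2.imwrite("pics/t2.png",b)
a=a[185:245,200:310];b=b[180:240,225:335]
cv2.imwrite("pics/p2.png",cv2.resize(cv2.vconcat([a,b]),None,fx=5,fy=5,interpolation=cv2.INTER_CUBIC))
E
```

```text
[ 0.49309155 -0.05511434  0.18338901] [-0.05391871  0.54598131 -0.04886204]
```

View pics/p2.png

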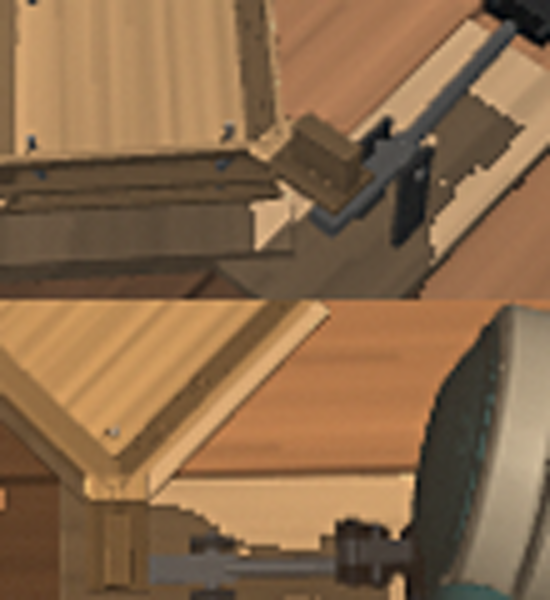

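The lug stands clear above the lever toe, so the corner has cracked loose. Lug top face is at (328,137) in the side panel and (118,543) in the top panel, and the lever is back.

```bash
python3 - <<'E'
from h import *
s=(200+65.3,185+27);t=(225+23.2,180+48.2)
print(tri(s,t),plane("side",s,.129),plane("top",t,.129))
E
```

```text
(array([0.50396937, 0.10187806, 0.12678249]), array([0.56, 0.61])) [0.50190225 0.1024649  0.129     ] [0.50508035 0.10257647 0.129     ]
```

Request:
steer_hand --offsets '[{"x": 0.002, "y": -0.0398}, {"x": 0.002, "y": -0.0398}, {"x": 0.002, "y": -0.0398}, {"x": 0.0015, "y": -0.0396}, {}]' --jaw 0.04

```text
clock: 4.72
position: [0.5037, 0.1097, 0.1833]
ee_rot: [-0.002, 1.0, -0.006, -0.001]
contact_force: [0.6, -0.8, 0.1]
width: 0.0397
gripper_force: 0.0
```

Request:
steer_hand --offsets '[{}, {}]'

```text
clock: 4.88
position: [0.5036, 0.1033, 0.1834]
ee_rot: [0.001, 1.0, -0.008, -0.001]
contact_force: [0.4, 0.1, -0.2]
width: 0.0403
gripper_force: 0.0
```

Request:
steer_hand --offsets '[{"z": 0.02}, {"z": 0.02}, {"z": 0.014}, {}, {}]'

```text
clock: 5.3
position: [0.5036, 0.102, 0.1296]
ee_rot: [0.0, 1.0, -0.009, -0.001]
contact_force: [0.4, -0.4, 0.7]
width: 0.0403
gripper_force: 0.0
```

```bash
python3 - <<'E'
from rig import manip, imaging, workorder, probe_bus
import cv2
a=imaging.get_image("side")["img"][170:250,190:310,::-1];b=imaging.get_image("top")["img"][180:260,200:320,::-1]
cv2.imwrite("pics/p3.png",cv2.resize(cv2.hconcat([a,b]),None,fx=3.3,fy=3.3,interpolation=cv2.INTER_CUBIC))
E
```

```text
(no output)
```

View pics/p3.png

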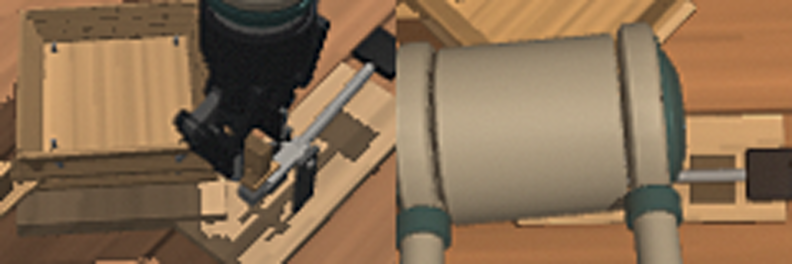

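The lug at (258,150) in the side panel sits between the fingers, with no contact. I close gently.

Request:
steer_hand --offsets '[{}, {}, {}, {}, {}]' --jaw 0.005 --squeeze 25

```text
clock: 5.82
position: [0.5047, 0.1036, 0.131]
ee_rot: [-0.0, 1.0, -0.008, 0.001]
contact_force: [-0.4, -0.1, 2.4]
width: 0.0116
gripper_force: 26.0
```

Holding at 11.6 mm. I peel along the arc about the far foot.

Request:
steer_hand --offsets '[{"x": 0.0015, "z": -0.004}, {"x": 0.0015, "z": -0.004}, {"x": 0.0015, "z": -0.004}, {}, {}]'

```text
clock: 6.23
position: [0.508, 0.104, 0.1425]
ee_rot: [-0.0, 1.0, -0.008, -0.001]
contact_force: [-1.3, 4.0, -0.4]
width: 0.0115
gripper_force: 28.8
```

Request:
steer_hand --offsets '[{"x": 0.0015, "z": -0.004}, {"x": 0.0013, "z": -0.004}, {"x": 0.0007, "z": -0.002}, {}, {}]'

```text
clock: 6.65
position: [0.5123, 0.1034, 0.1526]
ee_rot: [-0.0, 1.0, -0.008, 0.0]
contact_force: [-1.9, 3.9, -1.5]
width: 0.0118
gripper_force: 28.9
```

```bash
python3 - <<'E'
from rig import manip, imaging, workorder, probe_bus
import cv2
a=imaging.get_image("side")["img"][150:260,180:320,::-1];b=imaging.get_image("top")["img"][130:240,190:330,::-1]
cv2.imwrite("pics/p4.png",cv2.resize(cv2.hconcat([a,b]),None,fx=2.85,fy=2.85,interpolation=cv2.INTER_CUBIC))
E
```

```text
(no output)
```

View pics/p4.png

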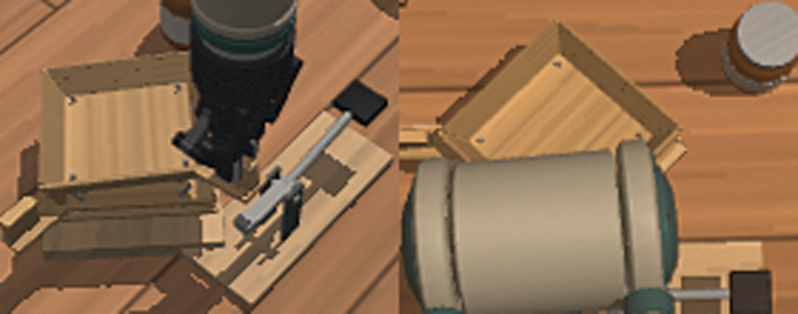

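Far corner is still at its old place (top panel (560,22), i.e. pixel (246.5,137.7) against (246.5,138.3) before). The lug corner is clearly up about 30 mm. I raise it slightly more, grip firmly, then lift.

Request:
steer_hand --offsets '[{"x": 0.0005, "z": -0.002}, {}, {}]'

```text
clock: 7.0
position: [0.5126, 0.1025, 0.1544]
ee_rot: [0.001, 1.0, -0.008, -0.0]
contact_force: [-1.1, 1.0, -0.9]
width: 0.0113
gripper_force: 24.7
```

Request:
steer_hand --offsets '[{}, {}, {}, {}, {}]' --jaw 0 --squeeze 120

```text
clock: 7.42
position: [0.5125, 0.1031, 0.1543]
ee_rot: [0.0, 1.0, -0.008, -0.0]
contact_force: [-2.5, -0.1, -0.5]
width: 0.0086
gripper_force: 117.6
```

Request:
steer_hand --offsets '[{"z": -0.004}, {"z": -0.004}, {"z": -0.004}, {"z": -0.004}, {}]'

```text
clock: 7.83
position: [0.5136, 0.1033, 0.1715]
ee_rot: [-0.0, 1.0, -0.008, 0.001]
contact_force: [0.4, -0.2, -1.3]
width: 0.009
gripper_force: 117.4
```

Request:
steer_hand --offsets '[{"z": -0.006}, {"z": -0.008}, {"z": -0.008}, {"z": -0.008}, {}]'

```text
clock: 8.25
position: [0.514, 0.1034, 0.2026]
ee_rot: [-0.0, 1.0, -0.008, 0.002]
contact_force: [0.3, 0.1, -1.1]
width: 0.0093
gripper_force: 117.4
```

```bash
python3 - <<'E'
from rig import manip, imaging, workorder, probe_bus
import cv2
a=imaging.get_image("side")["img"][110:260,160:320,::-1];b=imaging.get_image("top")["img"][110:260,180:340,::-1]
cv2.imwrite("pics/p5.png",cv2.resize(cv2.hconcat([a,b]),None,fx=2.5,fy=2.5,interpolation=cv2.INTER_CUBIC))
E
```

```text
(no output)
```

View pics/p5.png

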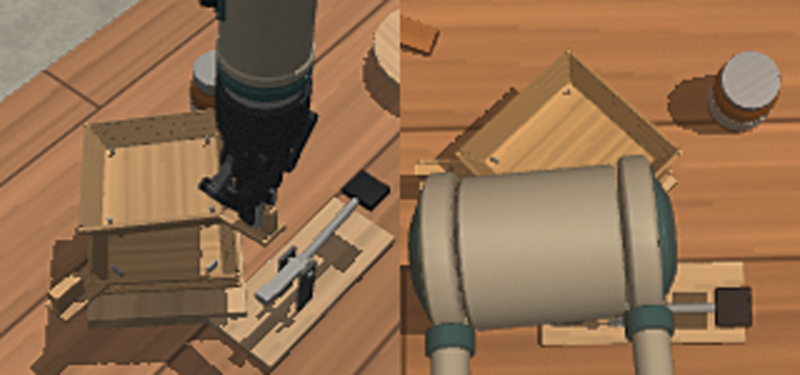

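The tray is free, the middle tray remains in place with its lug at (67,298), and the lever is at rest. I triangulate the far corner (side (87,123), top (568,52)) and the +y corner (side (80,232), top (459,156)) to get the tilt.

```bash
python3 - <<'E'
from h import *
f=lambda u,v,x:(u/2.5+x-.3,v/2.5+110-.3)
print(tri(f(87,123,160),f(168,52,180)));print(tri(f(80,232,160),f(59,156,180)))
E
```

```text
(array([0.73776171, 0.10077712, 0.14319354]), array([0.1 , 0.11]))
(array([0.63830805, 0.20495729, 0.15032763]), array([0.47, 0.51]))
```

Tilt ≈0.12 rad (7°), with the tray centre at ≈(0.638,0.103) and feet at ≈0.11. I lift 50 mm more to clear the jar, then carry.

Request:
steer_hand --offsets '[{"z": -0.01}, {"z": -0.015}, {"z": -0.015}, {"z": -0.01}, {}]'

```text
clock: 8.77
position: [0.514, 0.1034, 0.2527]
ee_rot: [-0.0, 1.0, -0.008, 0.002]
contact_force: [1.1, -0.3, -1.2]
width: 0.0094
gripper_force: 117.4
```

Request:
steer_hand --offsets '[{"x": -0.001, "y": 0.01}, {"x": -0.003, "y": 0.02}, {"x": -0.004, "y": 0.025}, {"x": -0.004, "y": 0.03}, {"x": -0.004, "y": 0.03}]'

```text
clock: 9.18
position: [0.4934, -0.0127, 0.249]
ee_rot: [0.0, 1.0, -0.007, -0.001]
contact_force: [-0.1, 0.2, -2.2]
width: 0.0093
gripper_force: 117.5
```

Request:
steer_hand --offsets '[{"x": -0.004, "y": 0.03}, {"x": -0.004, "y": 0.03}, {"x": -0.004, "y": 0.03}, {"x": -0.004, "y": 0.03}, {"x": -0.004, "y": 0.03}]'

```text
clock: 9.6
position: [0.4707, -0.1628, 0.2491]
ee_rot: [-0.0, 1.0, -0.008, -0.001]
contact_force: [0.5, -0.1, -0.1]
width: 0.0091
gripper_force: 117.5
```

Request:
steer_hand --offsets '[{"x": -0.004, "y": 0.03}, {"x": -0.004, "y": 0.03}, {"x": -0.004, "y": 0.03}, {"x": -0.004, "y": 0.025}, {"x": -0.004, "y": 0.025}]'

```text
clock: 10.02
position: [0.4483, -0.3024, 0.249]
ee_rot: [-0.001, 1.0, -0.009, -0.001]
contact_force: [0.5, 0.8, -1.1]
width: 0.0094
gripper_force: 117.5
```

Request:
steer_hand --offsets '[{"x": -0.004, "y": 0.02}, {"x": -0.003, "y": 0.015}, {"x": -0.002, "y": 0.005}, {}, {}]'

```text
clock: 10.43
position: [0.44, -0.3398, 0.2498]
ee_rot: [-0.001, 1.0, -0.008, -0.0]
contact_force: [-0.1, 0.1, -1.5]
width: 0.0091
gripper_force: 117.5
```

Request:
steer_hand --offsets '[{}, {}, {}]'

```text
clock: 10.68
position: [0.4407, -0.3395, 0.2505]
ee_rot: [-0.0, 1.0, -0.007, 0.0]
contact_force: [0.3, 1.1, -0.8]
width: 0.009
gripper_force: 117.5
```

```bash
python3 - <<'E'
from rig import manip, imaging, workorder, probe_bus
import cv2
a=imaging.get_image("side")["img"][:,:,::-1];b=imaging.get_image("top")["img"][:,:,::-1]
cv2.imwrite("pics/p6.png",cv2.resize(cv2.vconcat([a[40:220,190:460],b[110:290,190:460]]),None,fx=1.66,fy=1.66,interpolation=cv2.INTER_CUBIC))
E
```

```text
(no output)
```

View pics/p6.png

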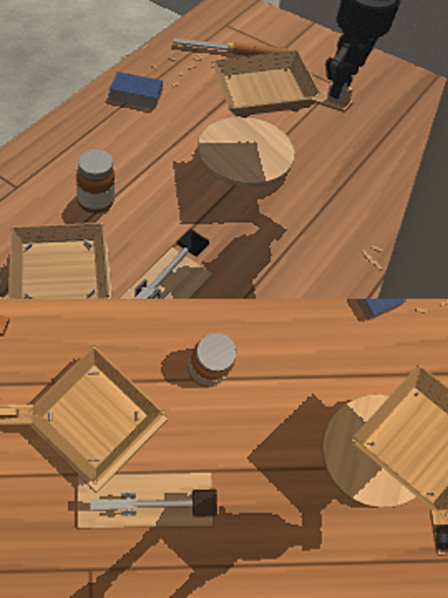

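The tray hangs over the turntable (offset in the top panel is parallax), with the jar, lever and middle tray undisturbed. I check using the far corner (side (217,56), top (418,367)) and the +y corner (side (236,110), top (354,440)).

```bash
python3 - <<'E'
from h import *
f=lambda u,v,y:(u/1.66+190-.2,v/1.66+y-.2)
a,b=tri(f(217,56,40),f(418,367-299,110)),tri(f(236,110,40),f(354,440-299,110));print(a,b)
for X in[(.5725,-.3395,.2),]:print(proj("side",X),proj("top",X))
E
```

```text
(array([ 0.65918073, -0.33195743,  0.20468771]), array([0.93, 1.31])) (array([ 0.56276029, -0.24421541,  0.1939856 ]), array([1.76, 2.32]))
[346.57608545  85.83644784] [448.39296228 190.90636345]
```

Centre is ≈(0.56,-0.34) and feet ≈0.158. I lower 20 mm, settle, and hand in.

Request:
steer_hand --offsets '[{"x": 0.001, "z": 0.005}, {"x": 0.001, "z": 0.01}, {"z": 0.005}, {}, {}]'

```text
clock: 11.2
position: [0.4421, -0.3403, 0.2294]
ee_rot: [-0.001, 1.0, -0.008, -0.001]
contact_force: [-0.8, 0.6, -1.3]
width: 0.0094
gripper_force: 117.5
```

Request:
steer_hand --offsets '[{}, {}, {}, {}, {}]'

```text
clock: 11.62
position: [0.4425, -0.3407, 0.2305]
ee_rot: [0.0, 1.0, -0.008, 0.0]
contact_force: [-0.8, 0.1, -1.7]
width: 0.0091
gripper_force: 117.5
```

```bash
python3 -c "
from rig import manip, imaging, workorder, probe_bus
print(workorder.sign_off())"
```

```text
the job is handed in; nothing more can be done
None
```

I pressed the lever to its stop and released it, peeled the top tray off corner first, and handed in at 11.6 s with the tray held still over the turntable: about 7° off level, feet about 10 cm above its top, and the other trays, jar and mallet left alone; the hand-in returned no verdict.

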